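# Set the shaker's speed dial to the preset line and start it

## Task

Set the shaker's speed on its control box: push the dial round by its finger post until the dial's white line lines up with the one long, broad line of the scale ring. Only then press the start key fully down, let it come up again, and leave the dial on the line. Only push with light fingertips: do not grip the post, do not lift or shift the control box, and leave the things around it alone.

Things in the scene. Friction and masses are not known exactly. Their poses are not given: they have to be found in the camera images.
- control_box: Grey control box lying on the table, 170 x 230 x 45 mm, about 1.6 kg, loose on rubber feet (it slides if pushed with more than about 10 N). Origin: centre of its underside. Its z is up; the dial lies on its +y half, the start key on its -y half. Carries the dial, the scale ring and the key.
- dial_axis (a point): The dial's axis of rotation at the height of the dial's flat top, 56 mm above the table. The dial is a black disc, 116 mm across, that turns endlessly both ways about the vertical and stays where it is left (about 1 N at the post turns it). A 20 mm wide hub cap stands 2.5 mm above its top in the middle. Its centre is 35 mm to the box's +y from the box's centre.
- dial_index (a point): Outer end of the dial's white line (44 mm long, 4 mm wide, running out from near the middle to the rim), on the dial's top, 56 mm from the axis. It turns with the dial. The finger post stands on this line.
- dial_post (a point): Centre of the top of the dial's finger post: an upright round aluminium post, 13 mm in diameter (15 mm at its foot), 32 mm tall above the dial's flat top, 36 mm from the axis on the side of the white line. Its top is 88 mm above the table.
- set_point (a point): The point where dial_index must come: abreast of the scale ring's one long, broad line (15 mm long, 6.5 mm wide; the other 23 lines are 6 mm long and thin), at the rim of the dial, 56 mm from the axis, at the height of the dial's flat top. The aluminium scale ring, 154 mm across, lies round the dial 8 mm lower than its top; it is clamped and is not to be turned.
- dial (a joint): Angle of the dial relative to the box in rad, growing counter-clockwise seen from above; at 0 the white line points along the box's +x. It is still reported while the dial is touched.
- start_key_top (a point): Centre of the top of the start key: a grey round push button, 30 mm across, in a black round housing, on the box's -y half 115 mm from the dial's axis. It is pressed straight down, springs back by itself, travel 6 mm; fully down takes about 4 N.
- start_key (a joint): Travel of the start key: 0 up, 0.006 m fully down.
- vial: Bystander: small vial with a white cap, 22 mm across, 44 mm tall, upright beside the box. Origin: centre of its underside.
- dropper: Bystander: amber dropper bottle with a black pipette cap, 33 mm across, 90 mm tall, upright beyond the box. Origin: centre of its underside.
- tape_roll: Bystander: white roll of labels, 62 mm across, 25 mm tall, lying on the robot's side of the box. Origin: centre of its underside.
- kitchen_timer: Bystander: round white wind-up timer with a small red knob, 62 mm across, 34 mm tall, left of the box. Origin: centre of its underside.

How it is judged:
On the way, in this order (a step that is already met when the one before it is completed fails the run):
1. the dial's white line stands at the long, broad scale line (within 5 mm at the rim) (distance between dial_index and set_point below 0.005 m), for 0.3 s.
2. the start key is pressed down (value of joint start_key above 0.005 m), for 0.05 s.
At the end, for the whole second after the job is handed in: The outer end of the white dial line is within 5 mm (5 degrees) of the set point at the long, broad scale line; the start key, pressed after that, is up again; the box is at rest within 20 mm, and the bystanders within 20 mm, of where they stood (distance between dial_index and set_point below 0.005 m and value of joint start_key below 0.0015 m and distance of each of control_box, vial, dropper, tape_roll, kitchen_timer from where it was at the start of the episode below 0.02 m and linear speed of control_box below 0.02 m/s); the robot touches nothing.
It fails at once if the start key is pressed while the dial is not at the long line (more than 8 mm off at the rim) (value of joint start_key above 0.003 m and distance between dial_index and set_point above 0.008 m).
It fails at once if the dial or its post is gripped or pushed hard (more than 35 N) (contact force between the fingers and dial above 35 N).
It fails at once if the control box is lifted, tipped or shifted (10 mm up, 0.1 rad, or 20 mm) (height (world z) of control_box above 0.01 m or angle between control_box's own z axis and vertical above 0.1 rad or distance of control_box from where it was at the start of the episode above 0.02 m).
It fails at once if the scale line is moved (more than 30 mm) (distance of set_point from where it was at the start of the episode above 0.03 m).
It fails at once if a bystander is moved, lifted or knocked over (distance of any of vial, dropper, tape_roll, kitchen_timer from where it was at the start of the episode above 0.02 m or angle between any of vial, dropper's own z axis and vertical above 0.5 rad).
It also fails if it takes over 64 s, if anything falls off the work surface, if the arm or the gripper's body presses on something with over 40 N, if the wrist force passes 120 N, or if a joint passes its speed limit or range.

## Robot

A 6-joint arm with a two-finger parallel gripper is mounted at the origin on a cart in front of the work surface, level with it; the furniture and walls round the work are solid. World frame = base frame: x ahead of the robot, y to its left, z up, the work surface at z = 0. Lengths are in m, angles in rad, forces in N, time in s.
With the tool pointing down it reaches from about 0.35 to 1 m from the base axis. Payload 7.1 kg.
Tool frame: the origin (TCP) lies between the finger pads; the fingertips stand 22 mm ahead of it and the grasp point (between the pads) lies 3 mm ahead of it; z points along the fingers, y is the line along which they close (so a half turn about z gives the same grasp; the last joint's range is limited). The gripper opens to 85 mm and grips with 20 to 120 N. Pads are 22 mm wide; open, the fingers measure 114 mm over their backs; the gripper's body (76 mm by 85 mm) begins 54 mm behind the grasp point. The pads swing forward as they close: fully open they stand 13 mm farther back than shut.
Start: joints at [1.12, 0.423, 1.63, -0, 1.089, -0.019], TCP at [0.262, 0.568, 0.253] pointing down, gripper open.
Joint ranges: [-3, 3], [-0.9, 2.11], [0.09, 2.58], [-1.31, 4.45], [0.11, 2.69], [-2.54, 2.54]. Speed limits (rad/s): [2.39, 2.39, 3.01, 3.14, 3.14, 3.14].

## Interface

Orientations are given as a rotation vector (axis times angle).
In Python, from rig import manip gives the robot as it stands. The module is installed in compiled form; this text tells all that it offers. Calls block until the motion is done:
- manip.move_to(position, orientation): joint-space move of the TCP to a pose.
- manip.servo_line(position, orientation=None, rate=0.15): straight line of the TCP; orientation=None keeps the orientation; rate is the mean speed in m/s.
- manip.set_joints(angles): joint-space move.
- manip.command_gripper(opening, f_grip=None): finger opening in m; f_grip is the grip in N (None keeps the last); returns when the fingers have stopped.
- manip.hold(seconds).
- manip.solve_ik(position, orientation): joint angles nearest the present ones, or None.
- manip.camera(name): name is "scene" or "side" or "wrist"; returns a dict with "image" (480x640x3 uint8, red, green, blue), "fx", "fy", "cx", "cy" (pixels), "cam_to_world" (4x4, takes a point from camera to world coordinates); the wrist camera has in their place "mount" (4x4, takes a point from camera to tool coordinates, whose origin is the TCP and whose axes are the flange's). Camera axes: x right, y down, z forward; pixel columns grow to the right and rows downward; lengths in m; the calibration is good to about 2 mm. The wrist camera is an equidistant fisheye: a pixel r from the principal point sees the ray r / f radians off the axis. A picture is of the moment at which its call begins: read the wrist's pose just before it. There is no depth.
A pose or a line that the arm cannot do raises manip.IKError and nothing moves.
- manip.sign_off(): hands the job in; it is judged then, once.
Readings, each from a call of its own:
- manip.get_time(): time.
- manip.get_joint_positions(): joint angles.
- manip.get_joint_vel(): joint speeds.
- manip.get_tau(): joint torques, N m.
- manip.get_position(): TCP position.
- manip.get_ee_rot(): TCP orientation.
- manip.get_contact_force(): force on the tool from outside, world axes, zero at the start.
- manip.get_torque(): the same for the moment, N m.
- manip.get_width(): finger opening in m.
- manip.get_grip_force(): force on a finger pad.
Only numpy, scipy, OpenCV 4.12 (cv2) and the standard library are available. Lean on these libraries where they do the work, as an engineer would, in place of code of your own. Each camera call takes 0.05 s, during which the arm holds its last target. There are 200 camera calls.

## Working session

There is one attempt and no reset: what is moved stays moved. The work goes in short steps, each a Python script; the robot and the scene stay as the last script left them, time stands still between calls to the robot, and variables do not carry over. Pictures are saved under pics/ and viewed, at most 10 in all, crops included, and the job is handed in when it is done.

```bash
mkdir -p pics; python3 - <<'E'
from rig import manip
import cv2,numpy as np
ims=[]
for n in ["scene","side","wrist"]:
    c=manip.camera(n); cv2.imwrite(f"pics/{n}0.png",c["image"][:,:,::-1])
    print(n,c["fx"],c["fy"],c["cx"],c["cy"]); print(np.round(c.get("cam_to_world",c.get("mount")),4).tolist())
print(manip.get_position(),manip.get_ee_rot(),manip.get_time())
E
```

```text
scene 560.0266525394516 560.0266525394516 319.9392633684319 243.135908066606
[[0.5027, -0.4492, 0.7386, -0.0871], [-0.8642, -0.283, 0.416, -0.4168], [0.0222, -0.8474, -0.5304, 0.5437], [0.0, 0.0, 0.0, 1.0]]
side 516.8620238231047 516.8620238231047 310.55175306543464 236.40520857821738
[[0.9678, -0.1499, 0.2021, 0.3708], [-0.2515, -0.5546, 0.7932, -0.7151], [-0.0068, -0.8185, -0.5744, 0.5842], [0.0, 0.0, 0.0, 1.0]]
wrist 371.64829954431775 371.64829954431775 319.6431226690194 237.55635509221133
[[0.0004, -0.9575, -0.2885, 0.0729], [1.0, 0.0004, 0.0001, 0.0003], [0.0001, -0.2885, 0.9575, -0.1191], [0.0, 0.0, 0.0, 1.0]]
[0.2613578  0.56729687 0.25271734] [-6.72942720e-01 -3.06838603e+00  1.82196452e-03] 0.15
```

View pics/scene0.png

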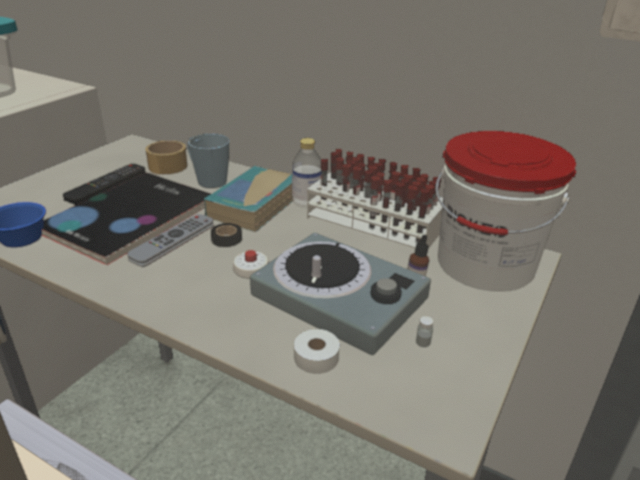

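View pics/side0.png

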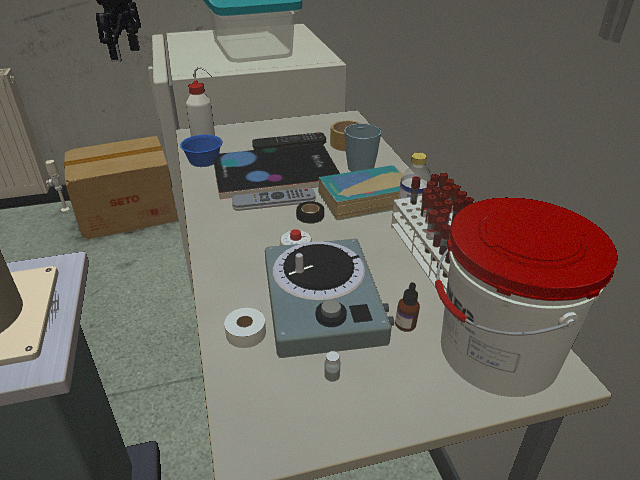

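Scene view: the box is at about (340,285), with the dial at (322,268) and the key at (386,290). In the side view the dial centre is about (319,268), the post about (299,262) and the key (331,312). I'll turn these into rough positions and look from above with the wrist camera.

```bash
cat > h.py <<'E'
from rig import manip
import cv2,numpy as np
from scipy.spatial.transform import Rotation as R
def ray_plane(o,d,z): return o+d*(z-o[2])/d[2]
def pin(c,u,v,z):
    T=np.array(c["cam_to_world"]); d=np.array([(u-c["cx"])/c["fx"],(v-c["cy"])/c["fy"],1])
    return ray_plane(T[:3,3],T[:3,:3]@d,z)
def wrist():
    T=np.eye(4); T[:3,3]=manip.get_position(); T[:3,:3]=R.from_rotvec(manip.get_ee_rot()).as_matrix()
    c=manip.camera("wrist"); c["cam_to_world"]=T@np.array(c["mount"]); return c
def fish(c,u,v,z):
    x,y=(u-c["cx"])/c["fx"],(v-c["cy"])/c["fy"]; t=np.hypot(x,y); s=np.sin(t)/t if t>1e-9 else 1
    T=c["cam_to_world"]; return ray_plane(T[:3,3],T[:3,:3]@np.array([x*s,y*s,np.cos(t)]),z)
def fproj(c,P):
    p=(np.asarray(P)-c["cam_to_world"][:3,3])@c["cam_to_world"][:3,:3]
    r=np.hypot(p[...,0],p[...,1]); k=np.arctan2(r,p[...,2])/r
    return np.stack([c["cx"]+c["fx"]*p[...,0]*k,c["cy"]+c["fy"]*p[...,1]*k],-1)
def ortho(c,ctr,half,z,px):
    "top view of plane z: rows = -y.. (y left), image up = +x, right = -y"
    n=int(2*half*px); i,j=np.mgrid[:n,:n]
    P=np.stack([ctr[0]+half-i/px,ctr[1]+half-j/px,np.full((n,n),z)],-1)
    m=fproj(c,P).astype(np.float32); return cv2.remap(c["image"],m[...,0],m[...,1],cv2.INTER_LINEAR)
def down(yaw):  # tool z down, tool y axis at angle yaw from world x
    y=np.array([np.cos(yaw),np.sin(yaw),0]); z=np.array([0,0,-1.]); x=np.cross(y,z)
    return R.from_matrix(np.stack([x,y,z],1)).as_rotvec()
E
python3 - <<'E'
from h import *
for n,pts in dict(side=[(319,268,.056),(331,312,.06),(299,262,.07),(245,327,.02),(333,355,.044),(408,288,.09),(295,234,.034)],scene=[(322,268,.056),(386,290,.06)]).items():
    c=manip.camera(n)
    for p in pts: print(n,p,pin(c,*p).round(3))
print(R.from_rotvec(manip.get_ee_rot()).as_matrix().round(2))
E
```

```text
side (319, 268, 0.056) [ 0.547 -0.076  0.056]
side (331, 312, 0.06) [ 0.536 -0.185  0.06 ]
side (299, 262, 0.07) [ 0.515 -0.07   0.07 ]
side (245, 327, 0.02) [ 0.413 -0.142  0.02 ]
side (333, 355, 0.044) [ 0.519 -0.251  0.044]
side (408, 288, 0.09) [ 0.649 -0.196  0.09 ]
side (295, 234, 0.034) [0.538 0.06  0.034]
scene (322, 268, 0.056) [ 0.532 -0.073  0.056]
scene (386, 290, 0.06) [ 0.527 -0.182  0.06 ]
[[-0.91  0.42 -0.  ]
 [ 0.42  0.91 -0.  ]
 [ 0.   -0.   -1.  ]]
```

```bash
python3 - <<'E'
from h import *
manip.command_gripper(0.0)
manip.move_to([0.46,-0.10,0.28],down(np.pi/2))
c=wrist(); np.savez("w1.npz",image=c["image"],T=c["cam_to_world"])
print(manip.get_position(),manip.get_width(),manip.get_time(),manip.get_joint_positions())
raw=c["image"]; o=ortho(c,(0.54,-0.11),0.14,0.048,2000)
cv2.imwrite("pics/w1.png",raw[:,:,::-1]); cv2.imwrite("pics/o1.png",o[:,:,::-1])
E
```

```text
[ 0.46020798 -0.0994829   0.27996975] 0.00010143336839938843 3.5417 [-2.38239808e-01  1.59380909e-01  1.93455886e+00  1.35088674e-04
  1.04768145e+00 -1.80993303e+00]
```

View pics/o1.png

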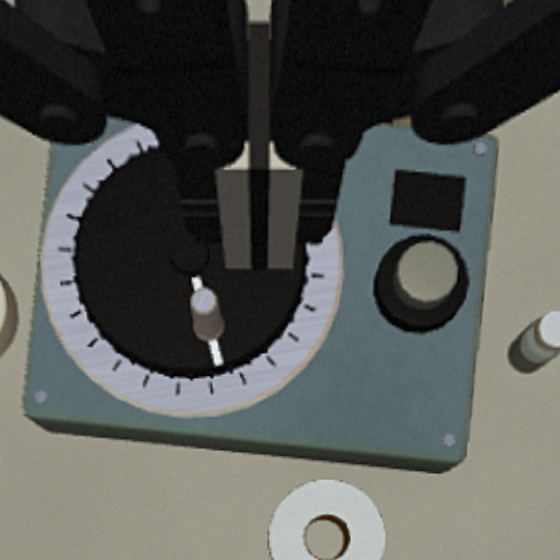

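The top view (0.5 mm/px) shows the dial centre at about (190,258) and the post and white line pointing down, with the line's end at (217,365). The key is at (428,270), the tape roll at (327,537). The far side of the ring is hidden by the gripper and no long line shows in the visible part, so I'll move 11 cm forward.

```bash
python3 - <<'E'
from h import *
manip.servo_line([0.57,-0.10,0.28])
c=wrist(); np.savez("w2.npz",image=c["image"],T=c["cam_to_world"])
o=ortho(c,(0.54,-0.11),0.14,0.048,2000)
cv2.imwrite("pics/o2.png",o[:,:,::-1])
E
```

```text
(no output)
```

View pics/o2.png

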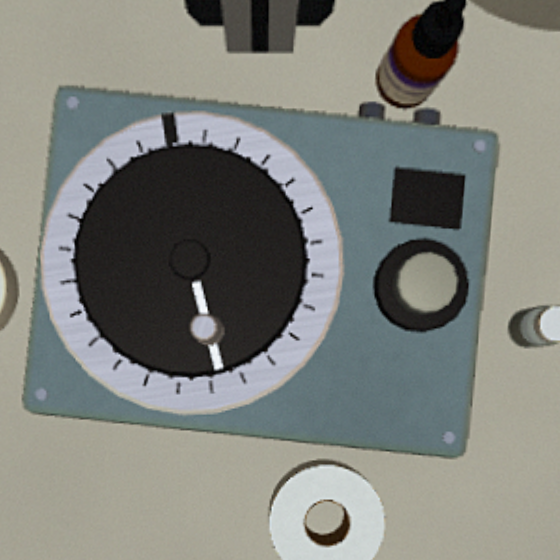

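The long, broad line is at (169,128), the dial centre at about (191,260), and the white line's end at (219,369). The key is at (429,282), so the turn is about 175° CCW. Next I'll measure precisely with masks in both views.

```bash
cat > meas.py <<'E'
from h import *
S=2000; C=(0.54,-0.11); H=0.14
w=lambda u,v:np.array([C[0]+H-v/S,C[1]+H-u/S])
def load(f,c0):
    d=np.load(f); c0=dict(c0); c0["image"]=d["image"]; c0["cam_to_world"]=d["T"]; return c0
def biggest(m,ctr=None):
    cs=[x for x in cv2.findContours(m.astype(np.uint8),cv2.RETR_EXTERNAL,cv2.CHAIN_APPROX_NONE)[0]]
    return max(cs,key=cv2.contourArea)
def dial(c):
    o=ortho(c,C,H,0.056,S); g=o.min(2)
    m=(o.max(2)<60).astype(np.uint8); m[:, 345:]=0; m[:50]=0
    m=cv2.morphologyEx(m,cv2.MORPH_OPEN,np.ones((15,15)))
    h=cv2.convexHull(biggest(m)); (u,v),r=cv2.minEnclosingCircle(h); a=cv2.fitEllipse(h)
    return w(*a[0]),a[1],w(u,v),r
def ring(c):
    o=ortho(c,C,H,0.048,S); hsv=cv2.cvtColor(o,cv2.COLOR_RGB2HSV)
    m=((o.min(2)>135)).astype(np.uint8); m[:,360:]=0; m[430:]=0;m[:,:25]=0
    m=cv2.morphologyEx(m,cv2.MORPH_CLOSE,np.ones((5,5)))
    h=cv2.convexHull(biggest(m)); a=cv2.fitEllipse(h); return w(*a[0]),a[1]
def longline(c,ctr):
    o=ortho(c,C,H,0.048,S); m=(o.max(2)<75).astype(np.uint8)
    i,j=np.mgrid[:560,:560]; x=C[0]+H-i/S-ctr[0]; y=C[1]+H-j/S-ctr[1]; r=np.hypot(x,y)
    m[(r<0.0625)|(r>0.075)]=0
    n,l,s,ce=cv2.connectedComponentsWithStats(m); k=1+np.argmax(s[1:,4]); p=w(*ce[k])
    return p,s[k,4],np.arctan2(*(p-ctr)[::-1])
def white(c,ctr):
    o=ortho(c,C,H,0.056,S); m=(o.min(2)>140).astype(np.uint8)
    i,j=np.mgrid[:560,:560]; x=C[0]+H-i/S-ctr[0]; y=C[1]+H-j/S-ctr[1]; r=np.hypot(x,y)
    m[(r<0.045)|(r>0.0545)]=0
    n,l,s,ce=cv2.connectedComponentsWithStats(m)
    if n<2: return None
    k=1+np.argmax(s[1:,4]); p=w(*ce[k])
    return p,s[k,4],np.arctan2(*(p-ctr)[::-1])
def key(c,z):
    o=ortho(c,C,H,z,S); g=cv2.GaussianBlur(o,(5,5),0); m=(g.min(2)>95).astype(np.uint8)
    m[:,:370]=0;m[:,475:]=0;m[:200]=0;m[360:]=0
    n,l,s,ce=cv2.connectedComponentsWithStats(m); k=1+np.argmax(s[1:,4]); return w(*ce[k]),s[k]
E
python3 - <<'E'
from meas import *
c0=manip.camera("wrist")
c=load("w2.npz",c0); c1=load("w1.npz",c0)
d=dial(c); r=ring(c); print("dial",d); print("ring",r)
for ctr in (d[0],r[0]): print(longline(c,ctr),white(c,ctr))
for z in (.05,.055,.06,.065,.07,.075): print(z,key(c,z),key(c1,z))
E
```

```text
dial (array([ 0.54864494, -0.06583121]), (227.6096649169922, 228.15501403808594), array([ 0.54875, -0.06575]), 115.04139709472656)
ring (array([ 0.59920538, -0.05835347]), (409.7548522949219, 520.1837158203125))
(array([ 0.6164965 , -0.05467133]), np.int32(286), np.float64(0.1630153929280269)) (array([ 0.50056061, -0.07854848]), np.int32(165), np.float64(-2.8830341850079018))
(array([ 0.53733393, -0.03522382]), np.int32(3342), np.float64(2.783844627701654)) (array([ 0.64210155, -0.0630729 ]), np.int32(3491), np.float64(-0.10957919518493969))
0.05 (array([ 0.53364929, -0.18144725]), array([ 370,  200,  105,  160, 7204], dtype=int32)) (array([ 0.54340198, -0.18303829]), array([ 398,  245,   57,   57, 2520], dtype=int32))
0.055 (array([ 0.53389561, -0.18282558]), array([ 370,  200,  105,  160, 7290], dtype=int32)) (array([ 0.54113679, -0.18183422]), array([ 396,  250,   56,   57, 2449], dtype=int32))
0.06 (array([ 0.53410057, -0.18409268]), array([ 370,  200,  105,  160, 7418], dtype=int32)) (array([ 0.53891695, -0.18065177]), array([ 394,  255,   55,   56, 2372], dtype=int32))
0.065 (array([ 0.53428507, -0.18514955]), array([ 370,  200,  105,  160, 7556], dtype=int32)) (array([ 0.53668067, -0.17943796]), array([ 392,  260,   55,   55, 2297], dtype=int32))
0.07 (array([ 0.53437598, -0.18606517]), array([ 370,  200,  105,  160, 7680], dtype=int32)) (array([ 0.53441846, -0.17824955]), array([ 390,  265,   54,   54, 2232], dtype=int32))
0.075 (array([ 0.53448353, -0.18689743]), array([ 370,  200,  105,  160, 7834], dtype=int32)) (array([ 0.53220941, -0.17703713]), array([ 388,  270,   53,   53, 2168], dtype=int32))
```

Dial axis is (0.5486,-0.0658), line angle -165.2°, target 9.3°. The key is at about (0.536,-0.180), height about 0.067, and its 115 mm distance from the axis agrees. I'll cage the post loosely with the open fingers and push it round with one pad.

```bash
cat > push.py <<'E'
from h import *
C=np.array([0.5486,-0.0658]); Z=0.088
def pose(th,off,z=Z):
    r=np.array([np.cos(th),np.sin(th)]); t=np.array([-r[1],r[0]])
    return [*(C+.036*r+off*t),z],down(th+np.pi/2)
E
python3 - <<'E'
from push import *
th0,th1=-2.883,0.163
manip.command_gripper(0.04); w=manip.get_width(); off=w/2-.0065; print("w",w)
p,o=pose(th0,0,.2); manip.move_to(p,o)
print(manip.get_joint_positions().round(2))
q=manip.solve_ik(*pose(th1,off)); print("ik end",q)
manip.servo_line(*pose(th0,0)[:1],rate=.08); print("down F",manip.get_contact_force(),manip.get_time())
manip.servo_line(*pose(th0,off),rate=.02)
fm=0
for th in np.linspace(th0,th1,19)[1:]:
    manip.servo_line(*pose(th,off),rate=.02)
    f=manip.get_contact_force(); fm=max(fm,np.linalg.norm(f[:2]))
    if np.linalg.norm(f)>12: print("stop",th,f); break
print("F",f,fm,manip.get_time(),manip.get_joint_positions().round(2))
c=manip.camera("side"); cv2.imwrite("pics/s2.png",cv2.resize(c["image"][200:380,220:440],None,fx=3,fy=3)[:,:,::-1])
E
```

```text
w 0.040041962715000365
[-0.17  0.34  1.9   0.    0.9   1.14]
ik end [-1.00321035e-01  5.95466745e-01  1.81074801e+00 -4.44089210e-16
  7.35377897e-01 -1.83411736e+00]
down F [-0.46385771  0.02894925 -0.1203985 ] 9.0083
F [-0.39101258 -0.0945712  -0.81699291] 1.066605399370159 18.3833 [-0.1   0.6   1.81  0.    0.74 -1.83]
```

View pics/s2.png

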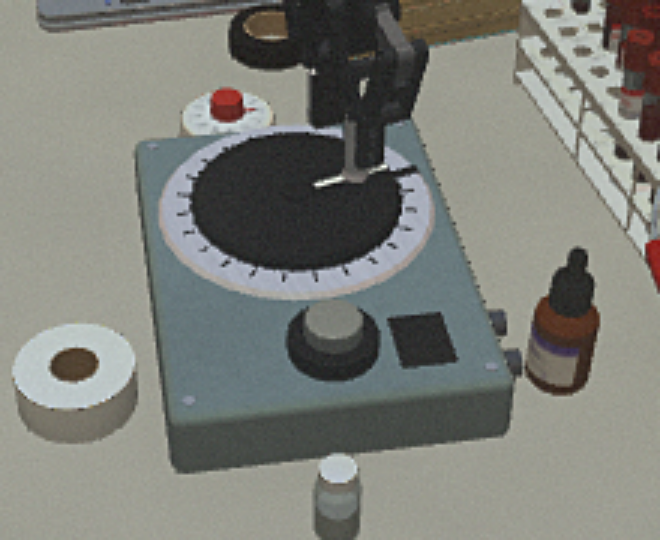

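The white line (315,185)–(400,172) now points at the long line at (408,171). I'll back off, lift and measure with the wrist camera.

```bash
python3 - <<'E'
from push import *
import meas
p,o=pose(.163,.003); manip.servo_line(p,rate=.03)
p[2]=.2; manip.servo_line(p,rate=.12)
manip.command_gripper(0.0)
manip.move_to([0.57,-0.10,0.28],down(np.pi/2))
c=wrist(); np.savez("w3.npz",image=c["image"],T=c["cam_to_world"])
d=meas.dial(c); print(d[0],d[1]); print(meas.longline(c,d[0]),meas.white(c,d[0]),manip.get_time())
cv2.imwrite("pics/o3.png",ortho(c,(0.54,-0.11),0.14,0.056,2000)[:,:,::-1])
E
```

```text
[ 0.54863197 -0.06585393] (228.24258422851562, 228.5883331298828)
(array([ 0.61646491, -0.05462982]), np.int32(285), np.float64(0.1639810659697368)) (array([ 0.5963127 , -0.05586808]), np.int32(307), np.float64(0.20644769547021785)) 20.9917
```

View pics/o3.png

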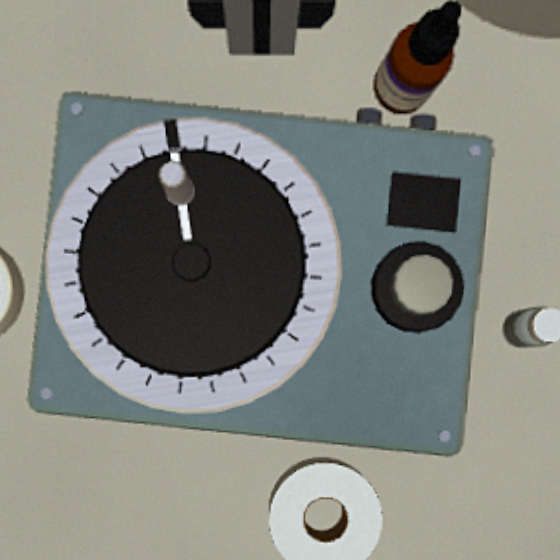

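The white line's end (175,154) sits right below the long line (171,133), about 1° off (≈1 mm at the rim), and the box hasn't moved. Now the key.

```bash
python3 - <<'E'
from h import *
x,y=0.536,-0.180
o=down(np.pi/2)
manip.move_to([x,y,.16],o); manip.servo_line([x,y,.098],rate=.06); manip.hold(.3)
f0=manip.get_contact_force()[2]; L=[]
for z in np.arange(.097,.070,-.001):
    manip.servo_line([x,y,z],rate=.01); manip.hold(.1)
    f=manip.get_contact_force()[2]-f0; L.append((round(z,3),round(float(f),1)))
    if f>9: break
manip.hold(.3); print(L,manip.get_contact_force(),manip.get_time())
manip.servo_line([x,y,.16],rate=.06)
manip.move_to([0.57,-0.10,0.28],o); manip.hold(.2)
c=wrist(); print(manip.get_contact_force(),manip.get_time())
cv2.imwrite("pics/o4.png",ortho(c,(0.54,-0.11),0.14,0.056,2000)[:,:,::-1])
E
```

```text
[(np.float64(0.097), -0.5), (np.float64(0.096), -0.5), (np.float64(0.095), 0.1), (np.float64(0.094), 0.3), (np.float64(0.093), 0.2), (np.float64(0.092), -0.8), (np.float64(0.091), 1.1), (np.float64(0.09), -0.3), (np.float64(0.089), 1.6), (np.float64(0.088), 1.4), (np.float64(0.087), 1.3), (np.float64(0.086), 2.9), (np.float64(0.085), 2.8), (np.float64(0.084), 3.0), (np.float64(0.083), 4.8), (np.float64(0.082), 13.4)] [-1.04584195 -0.64451403 13.23368611] 29.0167
[0.34899858 0.34213419 0.45170113] 31.3583
```

View pics/o4.png

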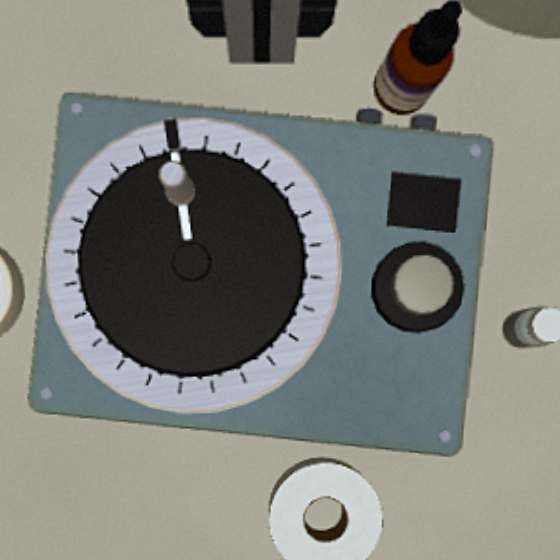

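The picture is unchanged: the line end (175,154) is still on the long line and the key is up again at (423,285). The force rose to about 4.8 N over about 6 mm, then hit a hard stop, so the key was pressed fully down.

```bash
python3 -c "
from rig import manip
print(manip.sign_off())"
```

```text
the job is handed in; nothing more can be done
None
```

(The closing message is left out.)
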